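# Hold the paintbox lid at its balance

## Robot

A 7-joint arm with a two-finger parallel gripper is mounted at the origin on the work surface. World frame = base frame: x ahead of the robot, y to its left, z up, the work surface at z = 0. Lengths are in m, angles in rad, forces in N, time in s.
With the tool pointing down it reaches from about 0.425 to 0.95 m from the base axis. Payload 4.7 kg.
Tool frame: the origin (TCP) lies midway between the tips of the shut fingers; the grasp point (between the pads) lies 19 mm behind it; z points along the fingers, y is the line along which they close (so a half turn about z gives the same grasp; the last joint's range is limited). The gripper opens to 87 mm and grips with 3 to 60 N. Pads are 19 mm wide; open, the fingers measure 117 mm over their backs; the gripper's body (75 mm by 190 mm) begins 51 mm behind the grasp point.
Start: joints at [1.249, 0.469, -0.049, 1.532, 0.024, 1.141, -0.082], TCP at [0.195, -0.646, 0.223] pointing down, gripper open.
Joint ranges: [-2.59, 2.59], [-0.33, 1.99], [-1.39, 1.29], [0.1, 2.45], [-1.04, 4.18], [0.21, 1.99], [-2.66, 2.66]. Speed limits (rad/s): [2.57, 2.57, 3.14, 3.14, 3.14, 3.14, 3.14].

## Interface

Orientations are given as a rotation vector (axis times angle).
In Python, from station import env, ik, state, vision gives the robot as it stands. The module is installed in compiled form; this text tells all that it offers. Calls block until the motion is done:
- env.move_ptp(position, orientation): joint-space move of the TCP to a pose.
- env.move_linear(position, orientation=None, rate=0.15): straight line of the TCP; orientation=None keeps the orientation; rate is the mean speed in m/s.
- env.movej(angles): joint-space move.
- env.move_gripper(opening, f_grip=None): opening from 0.0 (shut) to 1.0 (fully open); f_grip is the grip in N (None keeps the last); returns when the fingers have stopped.
- env.pause(seconds).
- ik(position, orientation): joint angles nearest the present ones, or None.
- state(): the state.
- vision.capture(name): name is "scene" or "top"; returns a dict with "color" (384x512x3 uint8, blue, green, red), "depth" (384x512 float32, m along the optical axis (not along the pixel's ray), 0 where there is no reading), "intrinsics" (3x3 intrinsics, pixels), "cam_to_world" (4x4, takes a point from camera to world coordinates). Camera axes: x right, y up, looking along -z (the intrinsics and any distortion apply to the point x, -y, -z); pixel columns grow to the right and rows downward; lengths in m; the calibration is good to about 2 mm. A picture is of the moment at which its call begins.
A pose or a line that the arm cannot do raises env.Unreachable and nothing moves.
- env.hand_in(): hands the job in; it is judged then, once.
The state is a dict: "time": time; "qpos": joint angles; "qd": joint speeds; "effort": joint torques, N m; "position": TCP position; "ee_rot": TCP orientation; "ft_force": force on the tool from outside, world axes, zero at the start; "ft_torque": the same for the moment, N m; "gripper_width": opening from 0.0 (shut) to 1.0 (fully open); "grip_force": force on a finger pad.
Only numpy, scipy, OpenCV 4.12 (cv2) and the standard library are available. Lean on these libraries where they do the work, as an engineer would, in place of code of your own. Each camera call takes 0.05 s, during which the arm holds its last target. There are 200 camera calls.

## Task

Clear the little blue and rust canvas off the closed lid of the wooden paintbox and stand it upright, on its short edge, in one of the two empty slots of the dowel rack, and let go of it. Then swing the box's lid up to its balance point, a little short of square, where its weight pulls neither way, and finish gripping it still right there so that I can fasten the loose brass stays: the program ends while holding the lid. Do not let the lid drop or go over backwards, and leave the other things where they are.

Things in the scene. Friction and masses are not known exactly. Their poses are not given: they have to be found in the camera images.
- canvas_mid (a point): centre of the loose canvas, 96 x 60 x 16 mm, stiff, about 50 g, with blue, cream and rust bands, a cream disc and white edges. It starts face up on the closed lid. x runs along the 96 mm length, y across the 60 mm width, z out of the painted face. It has to stand on a short (60 x 16 mm) edge: x vertical, either end up, 60 mm width along the slot. Grip it across the 60 mm.
- lid (a joint): opening angle of the paintbox lid, rad: 0 closed (level), growing as the knob goes up and over towards the hinge; 1.57 is square to the box, 2.2 the back stop. Lid 0.35 to 0.55 kg, hinge nearly free, nothing stays it: below the balance point it falls shut, beyond it it falls backwards. It balances (its weight stands over the hinge) at 1.39, that is 80 degrees.
- knob (a point): centre of the dark wooden ball knob, 22 mm across, on a 9 mm stem in the middle of the lid's front edge, 28 mm out from that edge. Moves with the lid; its x axis points along the lid to the hinge, y along the hinge line. Lid closed: 68 mm above the bench, with free space below it. Lid at balance: about 0.24 m above the bench.
- hinge (a point): middle of the lid's hinge line, on the box's top back edge, 55 mm above the bench. x points level from front (knob side) to back, y along the hinge line, z up. Here the closed lid spans x -160 to 0, y -115 to 115, z 0 to 26 mm, and the knob centre is at x -188, y 0, z 13 mm. Opening turns the lid about this y axis (-x goes up to +z).
- paintbox: the beech paintbox, fixed to the bench, 160 x 230 x 55 mm without its lid, 81 mm high with it closed; origin under its centre, x from front to back. Its brass stays hang loose along the lid's sides.
- rack: pine drying rack, fixed: a board 172 x 110 x 14 mm with five rows of two upright dowels (8 mm thick, 50 mm tall, 16 mm either side of the middle line). Rows are 32 mm apart along x: four slots 24 mm wide. Origin under its centre, x across the slots, y along them. First and second slot (the -x end, towards the robot's right) empty, third and fourth hold canvases.
- slot_first (a point): middle of the floor of the rack's first slot, at the rack's -x end, 48 mm from its centre, 14 mm above the bench; axes as the rack's. Empty.
- slot_second (a point): the same for the second slot, 32 mm further along the rack's x. Empty; the third, next to it, holds the red canvas.
- brush_pot: white plastic tub, 92 mm wide and 105 mm tall, full of brushes that stick out to about 0.23 m; stands upright; origin under its centre; not to be moved
- vase: white glazed vase, 120 mm wide, 160 mm tall; origin under its centre; not to be moved
- medium_jar: amber glass jar with a steel cap, 60 mm wide, 85 mm tall; origin under its centre; not to be moved
- blue_tube: paint tube lying down, aluminium with a blue label, 125 x 27 x 19 mm; origin under its centre; not to be moved
- ochre_tube: paint tube lying down, aluminium with an ochre label, 125 x 27 x 19 mm; origin under its centre; not to be moved
- palette: black round tin lid used as a palette, 170 mm across, 12 mm high, dabs of paint on it; origin under its centre; not to be moved
- red_canvas: red and orange canvas 90 mm tall, 60 mm wide, 15 mm thick, already standing in the third slot of the rack; origin under its centre; not to be moved
- green_canvas: green and grey canvas 100 mm tall, 60 mm wide, 15 mm thick, already standing in the fourth (last) slot of the rack; origin under its centre; not to be moved

How it is judged:
On the way, in this order (a step that is already met when the one before it is completed fails the run):
1. the canvas stands upright in an empty slot of the rack, released and at rest (((x of canvas_mid in the frame of slot_first between -0.012 and 0.012 m and y of canvas_mid in the frame of slot_first between -0.02 and 0.02 m and z of canvas_mid in the frame of slot_first between 0.042 and 0.054 m) or (x of canvas_mid in the frame of slot_second between -0.012 and 0.012 m and y of canvas_mid in the frame of slot_second between -0.02 and 0.02 m and z of canvas_mid in the frame of slot_second between 0.042 and 0.054 m)) and (angle between canvas_mid's own x axis and vertical below 0.22 rad or angle between canvas_mid's own x axis and vertical above 2.92 rad) and contact force between each of the arm, the fingers and canvas below 0.05 N and linear speed of canvas below 0.03 m/s), for 0.3 s.
2. the lid is gripped and steady at its balance point (value of joint lid between 1.294 and 1.494 rad and contact force between the fingers and lid above 1 N and velocity of joint lid between -0.15 and 0.15 rad/s), for 0.3 s.
At the end, for the whole second after the job is handed in: Canvas upright on its short edge in slot one or two (within 0.22 rad; centre within 12 mm across, 20 mm along, 42 to 54 mm above the slot floor), untouched, at rest. Lid within 0.10 rad of balance (joint 1.294 to 1.494), under 0.15 rad/s, gripped with 1 N or more (all of step 1 and all of step 2 and contact force between lid and canvas below 0.05 N); the arm keeps its last pose, push and grip.
It fails at once if the lid goes over backwards (beyond 1.80 rad) (value of joint lid above 1.8 rad).
It fails at once if the lid is let drop (falls faster than 4 rad/s) (velocity of joint lid below -4 rad/s).
It fails at once if a bystander on the bench is moved (more than 30 mm) or tipped (distance of any of brush_pot, vase, medium_jar, blue_tube, ochre_tube, palette from where it was at the start of the episode above 0.03 m or angle between any of brush_pot, vase, medium_jar, blue_tube, ochre_tube, palette's own z axis and vertical above 0.35 rad).
It fails at once if a canvas already in the rack is moved (more than 25 mm) or tipped (distance of any of red_canvas, green_canvas from where it was at the start of the episode above 0.025 m or angle between any of red_canvas, green_canvas's own z axis and vertical above 0.35 rad).
It also fails if it takes over 61 s, if anything falls off the work surface, if the arm or the gripper's body presses on something with over 40 N, if the wrist force passes 120 N, or if a joint passes its speed limit or range.

## Working session

There is one attempt and no reset: what is moved stays moved. The work goes in short steps, each a Python script; the robot and the scene stay as the last script left them, time stands still between calls to the robot, and variables do not carry over. Pictures are saved under pics/ and viewed, at most 10 in all, crops included, and the job is handed in when it is done.

```bash
mkdir -p pics; cat > h.py <<'E'
from station import env, ik, state, vision
import numpy as np, cv2
from scipy.spatial.transform import Rotation as R
def cap(n):
    c=vision.capture(n); c['P']=pts(c); return c
def pts(c):
    K=c['intrinsics'];d=c['depth'];v,u=np.indices(d.shape)
    x=(u-K[0,2])/K[0,0]*d; y=(v-K[1,2])/K[1,1]*d
    p=np.stack([x,-y,-d,np.ones_like(d)],-1)@c['cam_to_world'].T
    return p[...,:3]
E
python3 - <<'E'
from h import *
a=cap('scene');b=cap('top')
for n,c in (('scene',a),('top',b)):
    cv2.imwrite(f'pics/{n}0.png',cv2.resize(c['color'],(800,600)))
    np.savez(f'{n}0.npz',**c); print(n,c['intrinsics'].round(1).tolist(),c['cam_to_world'].round(3).tolist())
s=state();print(s)
E
```

```text
scene [[418.4, 0.0, 260.2], [0.0, 418.4, 194.5], [0.0, 0.0, 1.0]] [[-0.659, -0.505, 0.557, 1.339], [0.752, -0.426, 0.503, 0.702], [-0.017, 0.751, 0.66, 0.925], [0.0, 0.0, 0.0, 1.0]]
top [[355.1, 0.0, 255.0], [0.0, 355.1, 187.2], [0.0, 0.0, 1.0]] [[0.003, 0.988, -0.157, 0.446], [-1.0, 0.004, 0.004, 0.032], [0.005, 0.157, 0.988, 1.121], [0.0, 0.0, 0.0, 1.0]]
{'time': 0.1, 'qpos': array([ 1.24911063,  0.46937005, -0.04857814,  1.53356474,  0.02408105,
        1.14100766, -0.08228287]), 'qd': array([ 0.00039606, -0.00136361, -0.00118577, -0.00308982,  0.00069747,
       -0.00146593,  0.00045473]), 'effort': array([ 6.50425809e-04, -5.09171963e+01, -8.12849030e-02, -2.36828935e+01,
       -6.14527892e-02,  3.45174596e-02,  6.54616269e-05]), 'position': array([ 0.19467162, -0.64575664,  0.22160219]), 'ee_rot': array([-3.10626455e+00, -4.58047978e-01,  4.84625791e-04]), 'ft_force': array([ 0.25298218,  1.00743191, -0.18493015]), 'ft_torque': array([-0.00352381, -0.0400854 , -0.01491518]), 'grip_force': 0.0, 'gripper_width': 0.9995336574262846}
```

View pics/scene0.png

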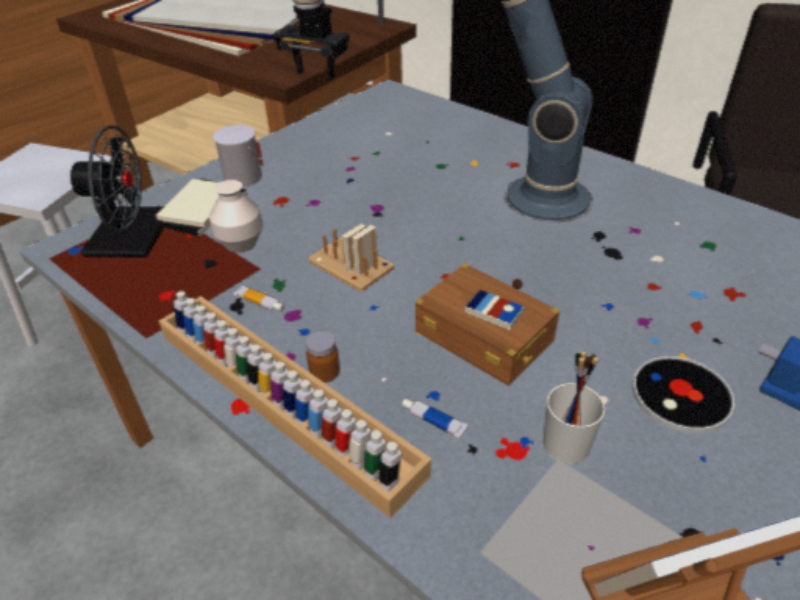

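View pics/top0.png

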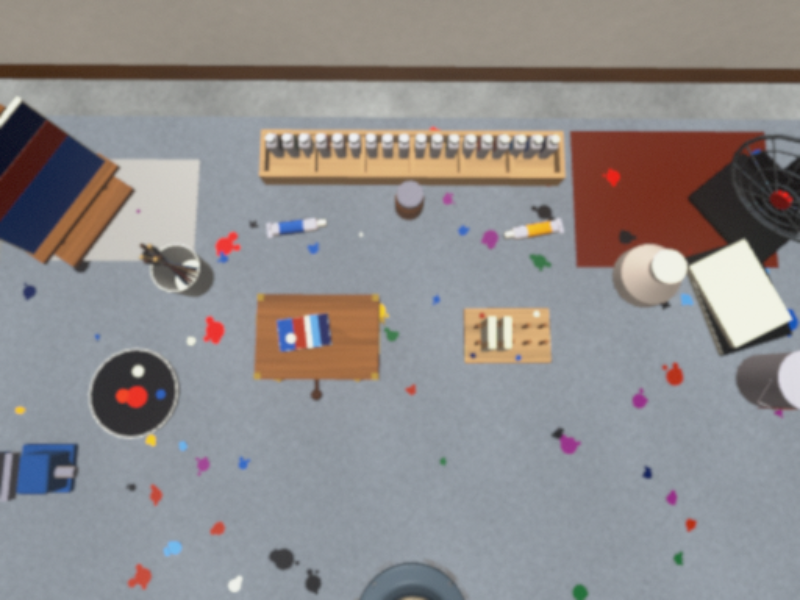

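The scene view shows the canvas on the lid (at about 493,308), the rack (352,260) and the knob (517,284). In the top view, box, canvas and knob are at (317,337), (303,332) and (317,393). The rack is at (508,335), with its empty slots on the right. Next I'll measure them from depth.

```bash
python3 - <<'E'
import numpy as np,cv2
def rect(m,P,lab):
    q=P[m][:,:2].astype(np.float32)
    r=cv2.minAreaRect(q*1000); print(lab,len(q),np.round(r[0],1),np.round(r[1],1),round(r[2],1),'zmed',np.median(P[m][:,2]).round(4))
for n in('top','scene'):
    c=np.load(n+'0.npz');P=c['P'];x,y,z=P[...,0],P[...,1],P[...,2]
    k=np.ones((3,3),np.uint8)
    op=lambda m:cv2.morphologyEx(m.astype(np.uint8),cv2.MORPH_OPEN,k)>0
    box=(x>.3)&(x<.75)&(y>0.02)&(y<.4)
    print(n)
    rect(op(box&(z>.072)&(z<.11)&(x>.4)),P,'lid all')
    rect(op(box&(z>.090)&(z<.11)),P,'canvas z')
    kn=box&(z>.04)&(z<.1)&(x<.425)
    if n=='scene': kn&=(c['color'].max(-1)<90)
    print('knob?',kn.sum(),P[kn].mean(0).round(4) if kn.any() else '',P[kn].min(0).round(3),P[kn].max(0).round(3))
    rk=(x>.35)&(x<.75)&(y<-.05)&(y>-.4)
    rect(op(rk&(z>.009)&(z<.022)),P,'rack board')
    rect(rk&(z>.009)&(z<.2),P,'rack all')
    rect(op(rk&(z>.08)&(z<.13)),P,'canvases')
    dw=rk&(z>.045)&(z<.075)
    print('dowels',P[dw].round(3).tolist()[:40] if n=='top' else dw.sum())
E
```

```text
top
lid all 4282 [510.6 179.6] [231.4 194.3] 89.5 zmed 0.0808
canvas z 691 [534.5 202. ] [60.  96.5] 8.4 zmed 0.0967
knob? 36 [0.4179 0.1786 0.0742] [0.411 0.169 0.067] [0.425 0.19  0.082]
rack board 1382 [ 614.7 -189.3] [266.  171.6] 1.5 zmed 0.0133
rack all 2100 [ 616.5 -252.3] [267.1 295.7] 0.1 zmed 0.0146
canvases 310 [ 575.6 -269.3] [ 68.3 298.5] 20.4 zmed 0.1038
dowels [[0.674, -0.399, 0.056], [0.673, -0.4, 0.061], [0.671, -0.399, 0.072], [0.671, -0.398, 0.057], [0.669, -0.398, 0.065], [0.667, -0.398, 0.074], [0.669, -0.398, 0.05], [0.667, -0.397, 0.061], [0.665, -0.397, 0.069], [0.665, -0.396, 0.053], [0.663, -0.395, 0.063], [0.662, -0.396, 0.07], [0.662, -0.395, 0.056], [0.66, -0.396, 0.062], [0.658, -0.395, 0.072], [0.658, -0.394, 0.058], [0.658, -0.396, 0.061], [0.656, -0.395, 0.07], [0.655, -0.394, 0.059], [0.653, -0.394, 0.066], [0.653, -0.396, 0.069], [0.653, -0.393, 0.051], [0.652, -0.393, 0.059], [0.65, -0.392, 0.07], [0.649, -0.394, 0.073], [0.65, -0.394, 0.05], [0.649, -0.394, 0.058], [0.647, -0.393, 0.067], [0.646, -0.395, 0.07], [0.647, -0.393, 0.052], [0.646, -0.394, 0.056], [0.644, -0.394, 0.065], [0.643, -0.394, 0.072], [0.644, -0.394, 0.048], [0.643, -0.394, 0.056], [0.642, -0.394, 0.063], [0.641, -0.395, 0.069], [0.64, -0.394, 0.056], [0.639, -0.394, 0.063], [0.637, -0.393, 0.074]]
scene
lid all 2885 [514.6 181.2] [198.6 233.6] 0.4 zmed 0.0817
canvas z 493 [538.7 203. ] [65.7 98.7] 5.2 zmed 0.0974
knob? 8 [0.4229 0.1857 0.0744] [0.42  0.179 0.066] [0.425 0.189 0.08 ]
rack board 584 [ 615.5 -190.8] [174.3 269.8] 88.6 zmed 0.0144
rack all 1454 [ 591.5 -242.4] [246.9 318.5] 60.7 zmed 0.035
canvases 284 [ 580.6 -268.2] [ 72.  301.2] 19.9 zmed 0.1005
dowels 294
```

```bash
python3 - <<'E'
import numpy as np,cv2
c=np.load('top0.npz')['color']
a=cv2.resize(c[175:260,150:370],None,fx=3.6,fy=3.6,interpolation=cv2.INTER_CUBIC)
cv2.imwrite('pics/topcrop.png',a);print(a.shape)
E
```

```text
(306, 792, 3)
```

View pics/topcrop.png

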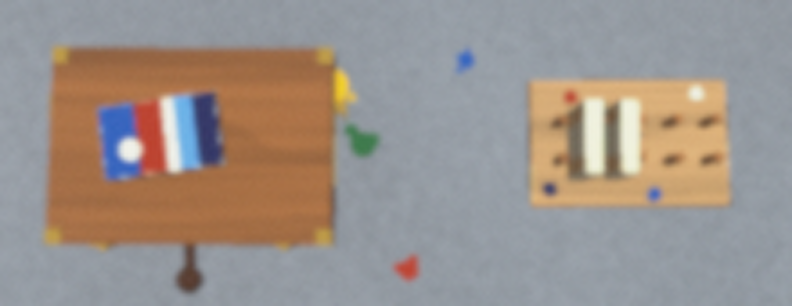

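The crop shows the canvas at (161,138), the knob at (190,280) and the rack at (630,143), with the slot dowel pairs at (672,140) and (710,140) empty. I'll refine with tighter windows and check IK.

```bash
cat > geo.py <<'E'
from h import *
def rotm(d,y):  # tool z=d, tool y=y
    d=np.array(d,float);d/=np.linalg.norm(d);y=np.array(y,float);y-=d*(y@d);y/=np.linalg.norm(y)
    return R.from_matrix(np.stack([np.cross(y,d),y,d],1))
E
python3 - <<'E'
from geo import *
def rect(m,P,lab):
    q=P[m][:,:2].astype(np.float32)
    r=cv2.minAreaRect(q*1000); print(lab,len(q),np.round(r[0],1),np.round(r[1],1),round(r[2],1),'zmed',np.median(P[m][:,2]).round(4))
k=np.ones((3,3),np.uint8)
op=lambda m:cv2.morphologyEx(m.astype(np.uint8),cv2.MORPH_OPEN,k)>0
for n in('top','scene'):
    P=np.load(n+'0.npz')['P'];x,y,z=P[...,0],P[...,1],P[...,2]
    print(n)
    rect(op((x>.436)&(x<.7)&(y>.02)&(y<.35)&(z>.075)&(z<.11)),P,'lid')
    m=(x>.38)&(x<.425)&(y>.1)&(y<.25)&(z>.045)&(z<.1);rect(m,P,'knob')
    rk=(x>.45)&(x<.615)&(y<-.05)&(y>-.33)
    rect(op(rk&(z>.008)&(z<.022)),P,'board'); rect(op(rk&(z>.085)&(z<.13)),P,'canv')
    m=rk&(z>.04)&(z<.075)&(y<-.21); rect(m,P,'dow');
    if n=='top':
        nn,l,s,cc=cv2.connectedComponentsWithStats(m.astype(np.uint8))
        for i in range(1,nn): print(P[l==i].mean(0).round(4),(l==i).sum())
# IK tests
C=np.array([.5345,.202]);
for yaw in (0,):
  for (pos,d,lab) in [((.5345,.222,.091),(0,-1,-1),'gL'),((.5345,.182,.091),(0,1,-1),'gR'),((.54,-.24,.08),(0,1,-1),'place'),((.54,-.24,.18),(0,1,-1),'place up')]:
    for s in (1,-1):
        q=ik(pos,rotm(d,(s,0,0)).as_rotvec()); print(lab,s,None if q is None else np.round(q,2))
th=np.array([0,.35,.7,1.05,1.39])
for tilt in (-.8,-.4,0,.4,.8):
    for t in th:
        r=np.array([-.188*np.cos(t)-(-.013)*0, 0])
        kx=.605-.188*np.cos(t)+.013*np.sin(t); kz=.055+.188*np.sin(t)+.013*np.cos(t)
        d=np.array([np.sin(tilt),0,-np.cos(tilt)])
        res=[ik(np.array([kx,.18,kz])+.019*d,rotm(d,(0,s,0)).as_rotvec()) for s in(1,-1)]
        print(tilt,t,[None if q is None else np.round(q,2).tolist() for q in res])
E
```

```text
top
lid 4241 [528.5 179.4] [231.4 158.6] 89.5 zmed 0.0808
knob 36 [417.8 179.4] [20.7 14.4] 90.0 zmed 0.0748
board 1345 [ 536.2 -191.3] [106.9 173.2] 0.3 zmed 0.0132
canv 265 [ 534.2 -158.7] [58.6 47. ] 1.0 zmed 0.1045
dow 40 [ 537.2 -238. ] [38.  39.1] 89.9 zmed 0.0595
[ 0.5531 -0.2216  0.0567] 11
[ 0.5532 -0.2537  0.0594] 10
[ 0.5209 -0.2224  0.0574] 10
[ 0.5215 -0.2533  0.0556] 9
scene
lid 2788 [530.2 180.9] [165.8 233.2] 0.1 zmed 0.0818
knob 15 [420. 182.] [14.9  7.4] 73.9 zmed 0.0759
board 591 [ 539.6 -188.8] [113.7 177.5] 0.7 zmed 0.0143
canv 225 [ 537.8 -155.8] [49.7 63.5] 89.2 zmed 0.1034
dow 45 [ 540.7 -237.2] [41.  39.5] 87.1 zmed 0.0525
gL 1 [-0.16  0.98 -0.99  1.6   1.03  1.85 -1.42]
gL -1 [-0.15  0.99 -1.    1.6   1.03  1.86  1.72]
gR 1 [ 0.6   0.7  -0.81  2.   -0.53  0.62  0.38]
gR -1 [ 0.19  0.56 -0.25  2.03 -0.98  0.83 -2.38]
place 1 [ 1.03  0.85 -0.6   1.58 -0.24  1.24  0.64]
place -1 [ 0.57  0.77  0.13  1.61 -0.68  1.4  -2.12]
place up 1 [ 1.04  0.73 -0.62  1.53 -0.29  1.38  0.59]
place up -1 [ 0.54  0.65  0.17  1.57 -0.67  1.54 -2.2 ]
-0.8 0.0 [[0.25, 0.96, -0.91, 
[... 1448 characters left out ...]
 1.17, -2.27]]
0.4 0.0 [[0.04, 0.41, -0.81, 2.4, 1.39, 0.55, -0.37], None]
0.4 0.35 [[0.25, 0.31, -0.99, 2.32, 1.06, 0.58, 0.0], [-1.12, 0.18, 0.55, 2.38, 0.44, 0.3, -2.57]]
0.4 0.7 [[0.35, 0.25, -1.04, 2.2, 0.82, 0.64, 0.31], [-1.06, 0.11, 0.53, 2.26, 0.33, 0.46, -2.39]]
0.4 1.05 [[0.47, 0.33, -1.15, 2.06, 0.81, 0.76, 0.41], [0.28, 0.24, -0.9, 2.06, 0.67, 0.68, -2.62]]
0.4 1.39 [[0.46, 0.44, -1.16, 1.92, 0.86, 0.86, 0.45], [0.03, 0.26, -0.57, 1.94, 0.53, 0.69, -2.43]]
0.8 0.0 [None, None]
0.8 0.35 [None, None]
0.8 0.7 [None, None]
0.8 1.05 [[-0.24, 0.13, -0.43, 2.32, 1.57, 0.5, -0.46], [-1.46, 0.12, 0.91, 2.38, 1.59, 0.32, 2.64]]
0.8 1.39 [[-0.16, 0.19, -0.43, 2.2, 1.49, 0.47, -0.29], None]
```

```bash
cat >> geo.py <<'E'
import math
al=math.radians(7.5); C=np.array([.536,.2025,.089])
e=np.array([math.sin(al),-math.cos(al),0]); w=np.array([math.cos(al),math.sin(al),0])
Rg=rotm(-e-np.array([0,0,1]),w); Pg=C+.02*e+[0,0,.002]
Rp=rotm((0,1,-1),(-1,0,0)); S=np.array([.5375,-.239,.014])
E
python3 - <<'E'
from geo import *
for n in('top','scene'):
    P=np.load(n+'0.npz')['P'];x,y,z=P[...,0],P[...,1],P[...,2]
    m=(x>.4)&(x<.8)&(y<-.3)&(y>-.6)&(z>.05)&(z<.19)
    q=P[m];print(n,m.sum(),np.percentile(q,[1,50,99],axis=0).round(3))
# canvas frame in tool
Rc0=R.from_matrix(np.stack([e,np.cross([0,0,1],e),[0,0,1]],1))
t_off=Rg.inv().apply(C-Pg); Rc1=Rp*Rg.inv()*Rc0
print('final canvas axes',Rc1.as_matrix().round(3).tolist())
Pp=S+[0,0,.0495]-Rp.apply(t_off);print('place',Pp)
for p,r in((Pg,Rg),(Pg+[0,0,.1],Rg),(Pg+[0,0,.22],Rg),(Pp+[0,0,.2],Rp),(Pp+[0,0,.1],Rp),(Pp,Rp)):
    print(p.round(3),np.round(ik(p,r.as_rotvec()),2))
E
```

```text
top 1462 [[ 0.591 -0.491  0.053]
 [ 0.639 -0.432  0.112]
 [ 0.7   -0.394  0.162]]
scene 986 [[ 0.605 -0.479  0.051]
 [ 0.669 -0.424  0.104]
 [ 0.71  -0.392  0.162]]
final canvas axes [[0.0, -1.0, 0.0], [0.0, 0.0, -1.0], [1.0, 0.0, 0.0]]
place [ 0.5375 -0.241   0.0835]
[0.539 0.183 0.091] [ 0.57  0.74 -0.79  1.93 -0.43  0.74  0.38]
[0.539 0.183 0.191] [ 0.61  0.59 -0.84  1.87 -0.47  0.9   0.29]
[0.539 0.183 0.311] [ 0.69  0.45 -0.93  1.76 -0.48  1.11  0.17]
[ 0.538 -0.241  0.284] [ 0.52  0.55  0.21  1.49 -0.67  1.69 -2.3 ]
[ 0.538 -0.241  0.184] [ 0.54  0.65  0.17  1.57 -0.67  1.54 -2.2 ]
[ 0.538 -0.241  0.084] [ 0.57  0.76  0.13  1.61 -0.68  1.4  -2.12]
```

```bash
python3 - <<'E'
from geo import *
rg=Rg.as_rotvec();b=-Rg.apply([0,0,1])
env.move_ptp(Pg+b*.12,rg)
env.move_linear(Pg,rg,rate=.12)
s=state();print(s['time'],s['position']-Pg,s['ft_force'])
env.move_gripper(0.3,f_grip=15)
s=state();print(s['gripper_width'],s['grip_force'])
env.move_linear(Pg+[0,0,.12],rg,rate=.15)
s=state();print(s['time'],s['gripper_width'],s['grip_force'],s['ft_force'])
c=cap('scene');cv2.imwrite('pics/s1.png',cv2.resize(c['color'][80:330,150:450],None,fx=2.4,fy=2.4))
E
```

```text
4.1167 [ 0.00066278 -0.00052148  0.00026841] [ 0.93040996 -0.63420103 -0.30931313]
0.6840889747135951 14.963075816631317
5.6583 0.68965313714543 14.9533049762249 [-0.76324964  0.44378311 -1.01948786]
```

View pics/s1.png

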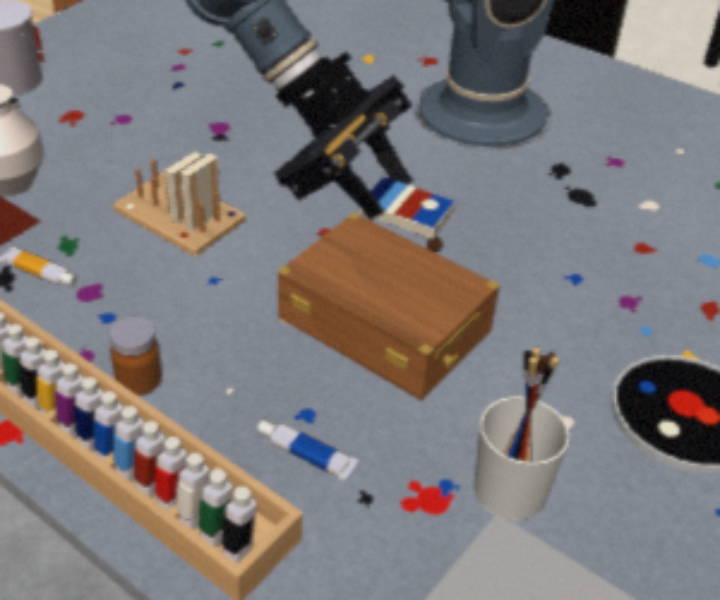

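The canvas is held level (about 415,205) above the box, and the grip width of 60 mm is right. Next I'll take it above the rack.

```bash
cat >> geo.py <<'E'
Pp=np.array([.5375,-.241,.0835])
E
python3 - <<'E'
from geo import *
env.move_linear(Pg+[0,0,.22],Rg.as_rotvec(),rate=.15)
env.move_ptp(Pp+[0,0,.2],Rp.as_rotvec())
env.move_linear(Pp+[0,0,.075],Rp.as_rotvec(),rate=.15)
s=state();print(s['time'],s['position']-Pp,s['gripper_width'],s['ft_force'])
for n in('scene','top'):
    c=cap(n);P=c['P'];x,y,z=P[...,0],P[...,1],P[...,2];np.savez(n+'1.npz',**c)
    a=c['color'][90:240,150:310] if n=='scene' else c['color'][150:270,240:400]
    cv2.imwrite(f'pics/{n}1.png',cv2.resize(a,None,fx=4,fy=4,interpolation=cv2.INTER_CUBIC))
E
```

```text
9.4333 [ 0.00028294 -0.0005571   0.07589405] 0.6850137365521772 [-0.33138701  0.11773421 -0.65676282]
```

View pics/scene1.png

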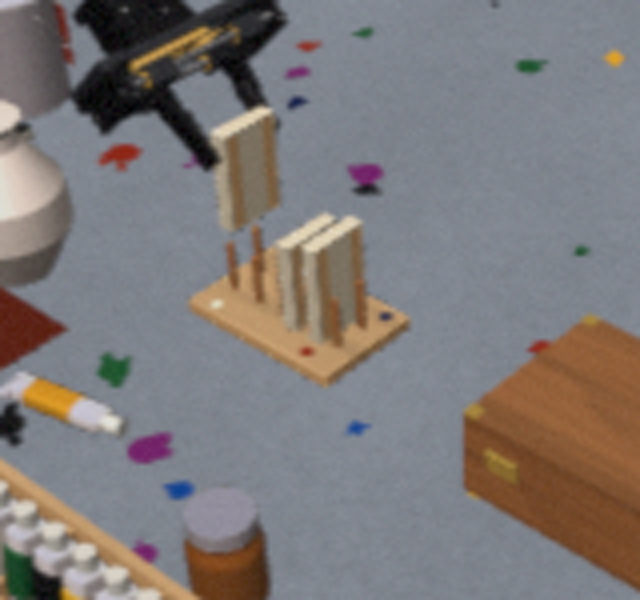

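It hangs upright above the first slot (245,170), with the back face visible. I'll fit that face from the saved depth to check tilt and position.

```bash
python3 - <<'E'
import numpy as np
P=np.load('scene1.npz')['P'];x,y,z=P[...,0],P[...,1],P[...,2]
m=(abs(x-.537)<.027)&(y>-.26)&(y<-.21)&(z>.1)&(z<.18)
q=P[m];A=np.c_[q[:,0]-.5375,q[:,2]-.14,np.ones(len(q))]
for _ in range(4):
    s=np.linalg.lstsq(A,q[:,1],rcond=None)[0];r=abs(q[:,1]-A@s);k=r<max(.003,np.median(r)*2);q,A=q[k],A[k]
print(len(q),s,r.max())
m=(abs(x-.537)<.045)&(y>-.27)&(y<-.21)&(z>.08)&(z<.2)&(abs(y-(s[2]+s[1]*(z-.14)+s[0]*(x-.5375)))<.004)
print(np.percentile(P[m],[1,50,99],axis=0).round(4))
E
```

```text
207 [ 0.01557825  0.00951618 -0.23089274] 0.002929101577142379
[[ 0.5096 -0.2345  0.0919]
 [ 0.5403 -0.231   0.1441]
 [ 0.5714 -0.2272  0.1886]]
```

```bash
python3 - <<'E'
from geo import *
rp=Rp.as_rotvec();b=-Rp.apply([0,0,1])
env.move_linear(Pp+[0,0,.02],rp,rate=.12); print(state()['ft_force'])
env.move_linear(Pp-[0,0,.001],rp,rate=.04)
s=state();print(s['time'],s['position']-Pp,s['ft_force'])
env.move_gripper(.88); env.pause(.2)
env.move_linear(Pp+b*.09,rp,rate=.12)
env.move_linear(Pp+b*.09+[0,0,.1],rp,rate=.2)
print(state()['time'])
P=None
for n in('scene','top'):
    c=cap(n)
    a=c['color'][90:240,150:310] if n=='scene' else c['color'][150:270,240:400]
    cv2.imwrite(f'pics/{n}2.png',cv2.resize(a,None,fx=4,fy=4,interpolation=cv2.INTER_CUBIC))
    P=c['P'];x,y,z=P[...,0],P[...,1],P[...,2]
    m=(abs(x-.537)<.045)&(y>-.27)&(y<-.21)&(z>.085)&(z<.125)
    print(n,m.sum(),np.percentile(P[m],[3,50,97],axis=0).round(4).tolist())
E
```

```text
[-0.71954469 -0.33888904 -0.42893362]
10.8167 [-8.56784532e-05 -4.64261836e-05 -1.04199097e-03] [-0.28935939  0.89903333  0.25873863]
13.2083
scene 139 [[0.5121, -0.2467, 0.0867], [0.5455, -0.2319, 0.1033], [0.5711, -0.2271, 0.1123]]
top 162 [[0.5084, -0.2464, 0.0907], [0.5365, -0.2361, 0.1086], [0.5654, -0.2305, 0.1121]]
```

View pics/scene2.png

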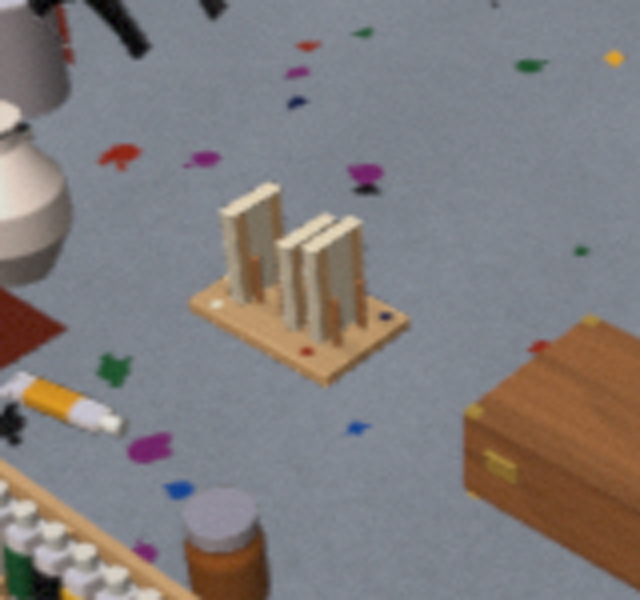

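The canvas stands upright in the first slot (250,243), and the two neighbours are unmoved. Its top is at 0.110 m, as expected. Next is the lid.

```bash
cat >> geo.py <<'E'
H=np.array([.609,.180,.055])
def kp(t,tilt,back=0):
    k=H+[-.188*math.cos(t)+.013*math.sin(t),0,.188*math.sin(t)+.013*math.cos(t)]
    d=np.array([math.sin(tilt),0,-math.cos(tilt)])
    return k+(.019-back)*d, rotm(d,(0,1,0)).as_rotvec()
tl=lambda t:.2-.5*t/1.39
E
python3 - <<'E'
from geo import *
p=state()['position']
env.move_linear(p+[0,0,.06],None,rate=.2)
env.move_gripper(.6)
env.move_ptp(*kp(0,.2,.17))
env.move_linear(*kp(0,.2,.05),rate=.15)
s=state();print(s['time'],s['qpos'].round(2))
c=cap('scene');cv2.imwrite('pics/s3.png',cv2.resize(c['color'][90:240,230:390],None,fx=4,fy=4,interpolation=cv2.INTER_CUBIC))
E
```

```text
17.8583 [-1.37  0.29  0.94  2.33 -0.32  0.48  1.37]
```

View pics/s3.png

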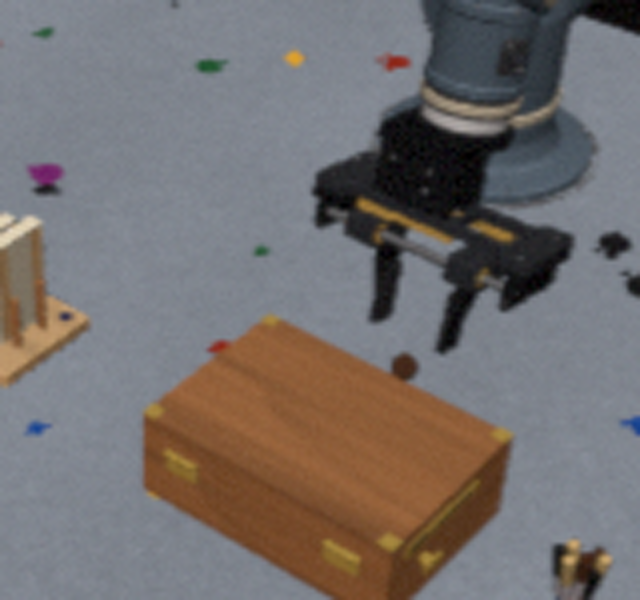

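The open fingers straddle the knob (403,366). Go down, grip and check the arc's IK.

```bash
python3 - <<'E'
from geo import *
env.move_linear(*kp(0,.2),rate=.08)
s=state();print(s['time'],s['ft_force'].round(2))
env.move_gripper(0.0,f_grip=30)
s=state();print(s['gripper_width']*87,s['grip_force'],s['ft_force'].round(2))
for t in np.linspace(0,1.39,6):
    q=ik(*kp(t,tl(t)));print(round(t,2),None if q is None else q.round(2))
E
```

```text
18.6833 [ 0.52  0.15 -0.63]
19.7475243538553 29.97587598860264 [ 0.05 -1.19  1.13]
0.0 [-1.17  0.39  0.74  2.34 -0.49  0.36  1.52]
0.28 [-1.23  0.35  0.87  2.23 -0.39  0.63  1.48]
0.56 [-1.21  0.36  0.94  2.08 -0.38  0.87  1.52]
0.83 [-1.12  0.43  0.95  1.91 -0.41  1.11  1.58]
1.11 [-0.98  0.52  0.9   1.72 -0.44  1.32  1.62]
1.39 [-0.84  0.64  0.84  1.52 -0.47  1.51  1.64]
```

```bash
python3 - <<'E'
from geo import *
env.move_gripper(0.0,f_grip=8);s=state();print(s['gripper_width']*87,s['grip_force'])
c=cap('scene');a=cv2.resize(c['color'][140:215,285:375],None,fx=6,fy=6,interpolation=cv2.INTER_CUBIC)
d=cap('top')['color'];b=cv2.resize(d[215:290,165:240],None,fx=6,fy=6,interpolation=cv2.INTER_CUBIC)
m=np.hstack([a,b]);m=m[:, :];cv2.imwrite('pics/k.png',cv2.resize(m,None,fx=.8,fy=.8));print(m.shape)
E
```

```text
21.257664453803887 8.002455267123878
(450, 990, 3)
```

View pics/k.png

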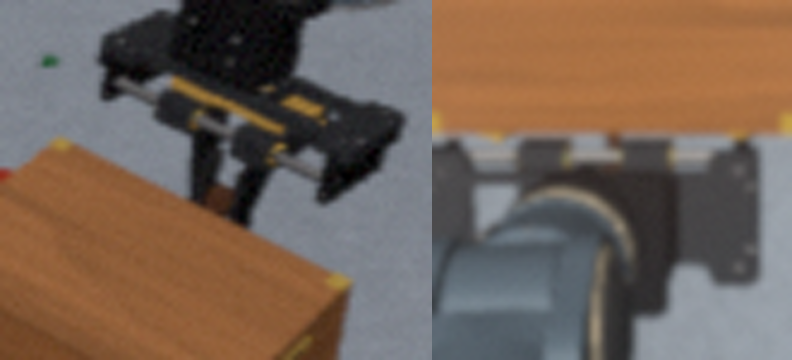

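The knob sits between the fingers (218,197), and the width varies with force, so it's pad compliance. Lift along the arc in short chords.

```bash
python3 - <<'E'
from geo import *
env.move_gripper(0.0,f_grip=25)
for t in np.linspace(0,1.39,13)[1:]:
    env.move_linear(*kp(t,tl(t)),rate=.06)
    s=state();print(round(t,2),round(s['time'],1),s['ft_force'].round(1),round(s['gripper_width']*87,1))
    if np.linalg.norm(s['ft_force'])>25: print('stop');break
c=cap('scene');cv2.imwrite('pics/s4.png',cv2.resize(c['color'][60:260,150:400],None,fx=3,fy=3,interpolation=cv2.INTER_CUBIC));np.savez('s4.npz',**c)
E
```

```text
0.12 20.4 [ 0.7 -1.2 -3.1] 20.1
0.23 20.9 [ 0.9 -0.2 -3.3] 20.4
0.35 21.4 [-0.5 -1.5 -3. ] 20.2
0.46 21.9 [-1.6 -0.  -1.8] 20.4
0.58 22.4 [-3.1 -0.9 -0.2] 20.1
0.7 22.9 [-3.1 -0.8  1.2] 20.5
0.81 23.4 [-3.5 -0.2  2.3] 20.2
0.93 23.9 [-3.2 -1.   1.9] 20.3
1.04 24.4 [-2.6 -1.2  1.9] 20.3
1.16 24.9 [-1.8 -1.8  1.8] 20.4
1.27 25.4 [-0.9 -0.8  2.2] 20.1
1.39 25.9 [-0.1 -1.7  0.4] 20.2
```

View pics/s4.png

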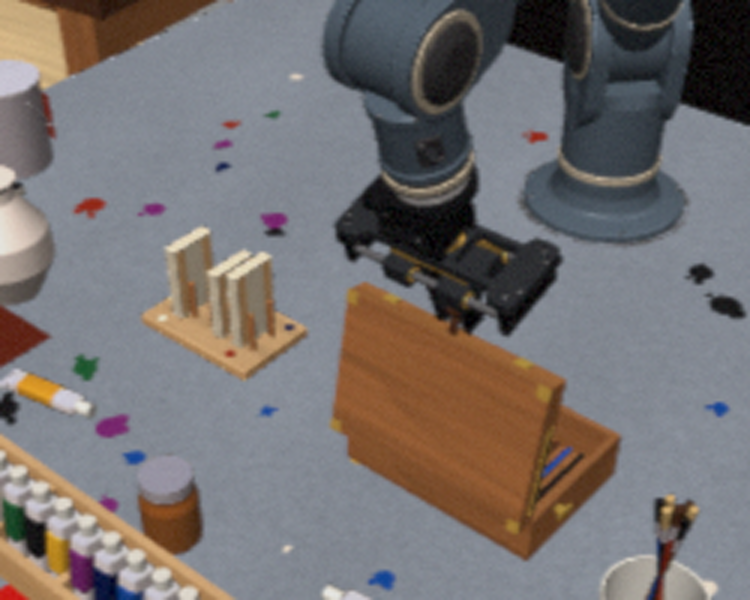

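The lid stands near-square with the knob gripped (455,320), and the canvas is still upright in slot one (190,275). I'll check the angle from the lid plane.

```bash
python3 - <<'E'
import numpy as np
P=np.load('s4.npz')['P'];x,y,z=P[...,0],P[...,1],P[...,2]
m=(x>.55)&(x<.68)&(y>.085)&(y<.27)&(z>.075)&(z<.2)
q=P[m]
for _ in range(4):
    A=np.c_[q[:,1]-.18,q[:,2]-.14,np.ones(len(q))];s=np.linalg.lstsq(A,q[:,0],rcond=None)[0];r=abs(q[:,0]-A@s);q=q[r<.006]
print(len(q),s,'angle',np.pi/2+np.arctan(s[1]))
E
```

```text
2117 [-0.00098701 -0.18909595  0.62059277] angle 1.3839070754859626
```

```bash
python3 - <<'E'
from h import *
env.pause(.6);s=state();print(s['time'],s['grip_force'])
print(env.hand_in())
E
```

```text
26.5917 25.03255331888795
the job is handed in; nothing more can be done
None
```

The canvas stands released in the rack's first slot, and the arm is holding the lid still at about 1.38 rad (balance is 1.39) with a 25 N grip. The job was handed in at about 26.6 s; the hand-in call gave no verdict.

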